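# Wedge the dock's sprung bolt open and take out the filter cassette

### The arm

A 6-joint arm with a two-finger parallel gripper is mounted at the origin on the work surface. World frame = base frame: x ahead of the robot, y to its left, z up, the work surface at z = 0. Lengths are in mm, angles in rad, forces in N, time in s.
With the tool pointing down it reaches from about 350 to 875 mm from the base axis. Payload 4.2 kg.
Tool frame: the origin (TCP) lies between the finger pads; the fingertips stand 11 mm ahead of it and the grasp point (between the pads) lies 8 mm behind it; z points along the fingers, y is the direction in which the jaws open and shut (so a half turn about z gives the same grasp; the last joint's range is limited). The gripper opens to 85 mm and grips with 20 to 120 N. Pads are 22 mm wide; open, the fingers measure 114 mm over their backs; the gripper's body (76 mm by 85 mm) begins 54 mm behind the grasp point. The pads swing forward as they close: fully open they stand 13 mm farther back than shut.
Start: joints at [-1.038, 0.385, 0.008, 0, -1.194, -0.259], TCP at [169.011, -601.693, 242.312] pointing down, gripper open.
Joint ranges: [-3.14, 3.14], [-1.21, 2.06], [-1.07, 1.41], [-3.16, 2.05], [-2.99, -0.16], [-3.1, 3.1]. Speed limits (rad/s): [2.79, 2.79, 3.14, 3.14, 3.14, 3.14].

### API

Orientations are given as a unit quaternion [x, y, z, w].
In Python, from bench import * gives the robot as it stands.
- The arm moves only by the tool servo_tool, never from a script. Its argument "rows" is a list of rows, each a list of 7 numbers: the opening, from 0 (shut) to 1 (fully open), then the shift along the tool's x, y, z in cm, then the turn, a rotation vector about the tool's x, y, z in degrees. A call has 1 to 12 rows; each row shifts and turns the commanded pose from where the row before left it, along the tool's axes as they then stand; what a row does not reach is not made up. A row lasts 1/10 s, in which the tool goes at most 50 mm and 8.59 degrees, less where a joint would pass 70% of its speed; a pose out of reach is approached as far as the arm can. A call is refused whole if a number of a shift passes 5 or a number of a turn 8.59, either way. A call with a gripper value outside its range is refused whole. The fingers move at their own pace and stop on an object; the grip force is fixed at half the most. Time passes only in rows, so rows that do not move let the fingers close. It gives the time, the measured TCP pose, the force and the opening at its end, in the units of the state.
- read_state(): the state, without advancing time (a new reading comes with each control period).
- get_image(name): name is "scene" or "top" or "wrist"; returns a dict with "image" (384x512x3 uint8, red, green, blue), "mtx" (3x3 intrinsics, pixels), "extrinsics" (4x4, takes a point from camera to world coordinates). Camera axes: x right, y up, looking along -z (the intrinsics and any distortion apply to the point x, -y, -z); pixel columns grow to the right and rows downward; lengths in mm; the calibration is good to about 2 mm. The wrist camera is an equidistant fisheye: a pixel r from the principal point sees the ray r / f radians off the axis. A picture is of the moment at which its call begins. There is no depth.
- job_done(): hands the job in, once; it reports no verdict.
The state is a dict: "clock": time; "joints": joint angles; "joint_vel": joint speeds; "joint_efforts": joint torques, N m; "position": TCP position; "ee_rot": TCP orientation; "contact_force": force on the tool from outside, world axes, zero at the start; "wrist_torque": the same for the moment, N m; "gripper_width": finger opening in mm.
Only numpy, scipy, OpenCV 4.12 (cv2) and the standard library are available. Lean on these libraries where they do the work, as an engineer would, in place of code of your own. Each camera call takes 0.05 s, during which the arm holds its last target. There are 200 camera calls.

### The job

Take the used filter cassette out of the dock: since you have one hand only, first push the orange wedge down into its pocket until it is fully home on the stop at the bottom (its height varies, so feel for it), so that it alone holds the sprung bolt open, pressing firmly but without ramming it. Then lift the cassette out without forcing it against the bolt, and set it down, upright and flat and without dropping it, in the steel tray, leaving the wedge fully home holding the bolt open and the other things on the bench where they are.

Things in the scene. Friction and masses are not known exactly. Their poses are not given: they have to be found in the camera images.
- dock: Steel quick-change dock, fixed: base plate 104 (x) x 240 (y) x 12 mm. Origin: centre of its underside; z up; +y is the way the bolt opens. Its -y end has the cassette's nest. Near its +y end is the pocket, open at the top: a blue U-shaped post, its flat face looking to +y at y = 42 mm, with cheeks 50 mm apart in x reaching to y = 56 mm; post and cheeks 85 mm high.
- bolt (a joint): Opening of the sprung bolt, m: 0 = shut (nose over the cassette), grows towards dock +y, limit 0.022. The spring pushes it shut with 3 N at 0 and 5.6 N at 0.017; it shuts by itself when let go. The nose is clear of the cassette above about 0.012; the wedge fully home opens it to 0.017.
- stop (a point): Point on the floor of the wedge pocket (dock 0, 48, 12 mm); axes as the dock's. Under the wedge lies an adjustable dark steel stop whose top is 0 to 10 mm above this point, set differently each time and not measured: feel for it. Fully home, the wedge's foot stands on the stop, its back on the post, so that its origin is 0 to 10 mm straight above this point.
- nest (a point): Centre of the nest's floor (dock 0, -50, 12 mm), where the cassette's origin lies at the start; axes as the dock's. The open-topped aluminium nest is 60 (x) x 114 (y) mm inside, walls to 40 mm above the bench, 28 mm deep.
- wedge: Orange plastic wedge, 44 mm wide (x, flat parallel sides to grip), 78 mm high, 0.14 kg. Origin: centre of its foot; z up to the head. Back flat and vertical at y = -6 mm: it must face the post (wedge y along dock y). Foot 12 mm thick (y -6 to 6); the front slopes evenly out to y = 28 mm at height 46 mm, then is vertical. Stands loosely foot down in its stand.
- stand: Grey plastic stand for the wedge, fixed: foot plate 70 x 100 x 6 mm, walls to 36 mm height. Origin: centre of the wedge place on its underside, the wedge stands 6 mm above it, axes along the wedge's. The wedge has 1 to 2 mm of play in it and may lean a few degrees, in the hand too.
- cassette: White filter cassette, 56 (x) x 110 (y) mm, loose in the dock's nest with 2 mm play all round, 0.3 to 0.55 kg. Origin: centre of its underside, z up. Body 50 mm high from y = -55 to 33 mm; a ledge 30 mm high from there to y = 55 mm goes under the bolt. On top a blue grip rib 20 mm wide (x), from y = -43 to 27 mm, height 50 to 80 mm. It comes out straight up; the nest is 28 mm deep.
- tray: Square stainless tray, fixed, 180 x 180 mm outside, 30 mm high, walls and floor 4 mm thick. Origin: centre of its underside.
- spanner: Steel spanner 160 mm long lying between the dock and the robot; leave alone. Origin: centre of its underside.
- flask: Conical glass flask 110 mm high, 72 mm wide, beyond the dock; leave alone. Origin: centre of its underside.
- bottle: Amber bottle with black cap, 120 mm high, 60 mm wide, beyond the dock; leave alone. Origin: centre of its underside.
- tipbox: Green box 85 x 120 x 50 mm beyond the dock; leave alone. Origin: centre of its underside.
- beaker: Clear plastic beaker 85 mm high, 68 mm wide, at the right; leave alone. Origin: centre of its underside.
- clamp: Steel clamp ring, 52 mm outside, 16 mm high, between the dock and the robot; leave alone. Origin: centre of its underside.
- jar: White jar with red lid, 70 mm high, 60 mm wide, at the left; leave alone. Origin: centre of its underside.
- bolt_nose (a point): Middle of the front top edge of the bolt's nose (dock 0, -6, 56 mm when shut), moves with the bolt. The bolt is a steel rectangular frame round the post, 80 mm wide in x, its bars at 44 to 56 mm height; shut, the nose lies 11 mm over the cassette's ledge.
- roller (a point): Middle of the dark roller (radius 5 mm, along x, height 68 mm) on the bolt's yellow rear plate (85 mm high), facing the blue post; moves with the bolt. With the bolt shut the gap between post and roller is 17 mm.
- wedge_top (a point): Centre of the wedge's flat top (44 x 34 mm). Fully home it stands only 5 to 15 mm above the post, so fingers on the sides should let go with the foot about 27 mm above the pocket floor (friction keeps the wedge there); the rest is pressed from the top with shut fingers. The slope takes roughly 5 to 16 N of pressing; then it stops dead on the hidden stop.
There are look-alikes about, which are no part of the job. What is meant by the wedge is not brown or red, and is the larger of those in its own colour.

How it is judged:
By the outcome, as a careful person would: the job done as asked, in the order asked, and still so for the second after the job is handed in, with the robot touching nothing.
It also fails if it takes over 61 s, if anything falls off the work surface, if the arm or the gripper's body presses on something with over 40 N, if the wrist force passes 120 N, or if a joint passes its speed limit or range.

## Working session

There is one attempt and no reset: what is moved stays moved. The work goes in short steps, Python scripts to look and compute and a tool call to move; the robot and the scene stay as the last step left them, time stands still between calls to the robot, and variables do not carry over. Pictures are saved under pics/ and viewed, about 8 in all and at most 12, crops included, and the job is handed in when it is done.

Besides the shell and the picture viewer there is one more tool, called as name(argument=value, ...) on one line, values as JSON. servo_tool: Moves the arm, as the interface text tells. Its arguments: {"type":"object","properties":{"rows":{"type":"array","items":{"type":"array","items":{"type":"number"}}}},"required":["rows"]}

```bash
mkdir -p pics; ls
python3 - <<'E'
from bench import *
import cv2,numpy as np,pickle
d={n:get_image(n) for n in("scene","top","wrist")}
pickle.dump(d,open('d0.pkl','wb'))
for n in d: cv2.imwrite(f'pics/{n}0.png',d[n]['image'][...,::-1]); print(n,d[n]['mtx'].tolist(),np.round(d[n]['extrinsics'],3).tolist(),[k for k in d[n]])
a=np.vstack([d['scene']['image'],d['top']['image']])[...,::-1]
cv2.imwrite('pics/a.png',cv2.resize(d['top']['image'][...,::-1],(800,600),interpolation=cv2.INTER_CUBIC))
cv2.imwrite('pics/b.png',cv2.resize(d['scene']['image'][...,::-1],(800,600),interpolation=cv2.INTER_CUBIC))
print(read_state())
E
```

```text
pics
scene [[469.51161312545236, 0.0, 251.27151359345112], [0.0, 469.51161312545236, 189.53181067020878], [0.0, 0.0, 1.0]] [[0.643, -0.633, 0.431, 1102.93], [0.766, 0.53, -0.363, -547.347], [0.001, 0.564, 0.826, 1095.829], [0.0, 0.0, 0.0, 1.0]] ['image', 'mtx', 'extrinsics']
top [[405.6109471950532, 0.0, 250.00401405686725], [0.0, 405.6109471950532, 191.83828452641976], [0.0, 0.0, 1.0]] [[0.006, 0.985, -0.172, 373.447], [-1.0, 0.007, 0.002, -92.892], [0.003, 0.172, 0.985, 1202.246], [0.0, 0.0, 0.0, 1.0]] ['image', 'mtx', 'extrinsics']
wrist [[297.3186396354542, 0.0, 251.76122768085995], [0.0, 297.3186396354542, 193.56523863505794], [0.0, 0.0, 1.0]] [[-0.27, -0.93, -0.25, 106.423], [0.963, -0.26, -0.071, -620.246], [0.001, -0.26, 0.966, 372.89], [0.0, 0.0, 0.0, 1.0]] ['image', 'mtx', 'extrinsics']
{'clock': 0.15, 'joints': array([-1.03841430e+00,  3.85356946e-01,  6.94925386e-03, -3.28504063e-04,
       -1.19398520e+00, -2.58602209e-01]), 'joint_vel': array([ 5.97510863e-04, -8.01209162e-05,  3.12326855e-03,  3.70980259e-04,
       -9.21164193e-04,  5.04871617e-04]), 'joint_efforts': array([ 2.34076979e-04, -3.92679513e+01,  1.88581914e+01,  4.18859392e+00,
       -3.42915468e-03,  3.31696633e-06]), 'position': array([ 168.88423036, -601.32166576,  241.49393955]), 'ee_rot': array([-1.36402745e-01,  9.90653133e-01,  7.95482491e-04, -1.66653690e-04]), 'contact_force': array([ 0.84926922, -0.22509418,  0.46735844]), 'wrist_torque': array([-0.05404265, -0.02434238, -0.00232192]), 'gripper_width': 85.69417802340169}
```

View pics/a.png

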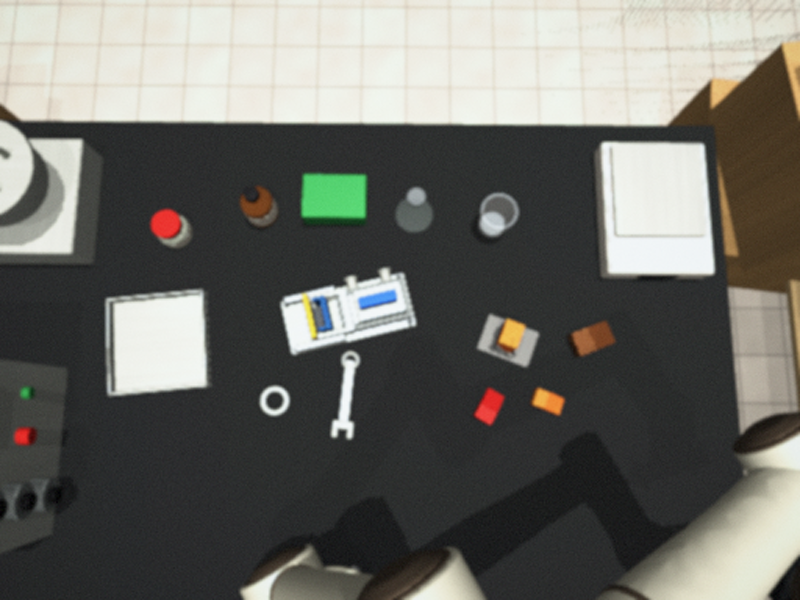

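View pics/b.png

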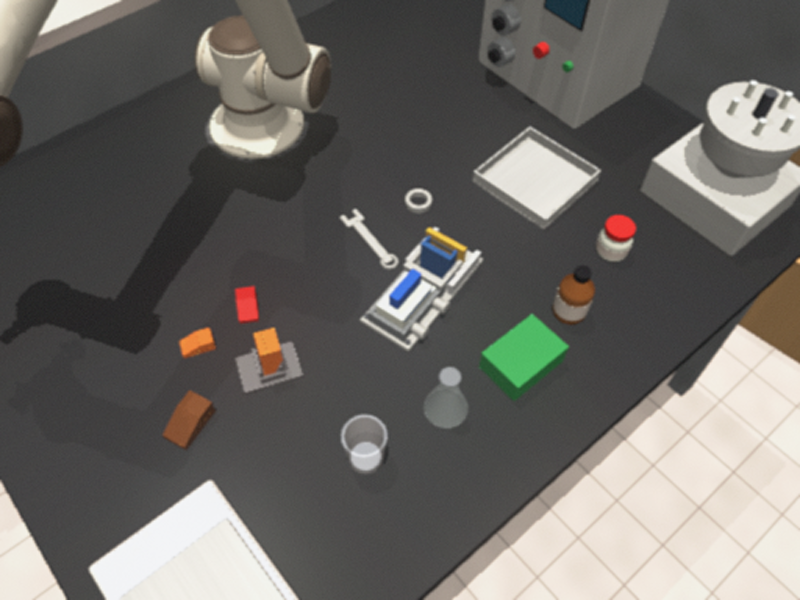

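The top view shows the wedge on its stand near (510,335), the dock around (348,312) with the yellow plate to the left (dock +y points to world +y), and the tray at (157,342), all in 800x600 pixels. The scene view agrees. The smaller orange wedge, and the red and brown ones, are look-alikes.

```bash
cat > h.py <<'E'
import numpy as np,cv2,pickle
from scipy.spatial.transform import Rotation as R
def ray(c,uv,fish=False):
    K=c['mtx'];E=np.array(c['extrinsics']);x=(uv[0]-K[0,2])/K[0,0];y=(uv[1]-K[1,2])/K[1,1]
    if fish:
        r=np.hypot(x,y);s=np.sin(r)/r if r>1e-9 else 1;v=np.array([x*s,-y*s,-np.cos(r)])
    else: v=np.array([x,-y,-1.])
    v/=np.linalg.norm(v);return E[:3,3],E[:3,:3]@v
def onz(c,uv,z,fish=False):
    o,d=ray(c,uv,fish);return o+d*(z-o[2])/d[2]
def proj(c,p,fish=False):
    K=c['mtx'];E=np.array(c['extrinsics']);q=E[:3,:3].T@(np.asarray(p,float)-E[:3,3]);v=np.array([q[0],-q[1],-q[2]])
    if fish:
        t=np.arctan2(np.hypot(v[0],v[1]),v[2]);n=np.hypot(v[0],v[1]);w=v[:2]/n*t
    else: w=v[:2]/v[2]
    return w*K[0,0]+K[:2,2]
def tri(*rays):
    A=sum(np.eye(3)-np.outer(d,d) for o,d in rays);b=sum((np.eye(3)-np.outer(d,d))@o for o,d in rays)
    p=np.linalg.solve(A,b);return p,[np.linalg.norm(np.cross(p-o,d)) for o,d in rays]
def blobs(img,lo,hi,amin=15):
    h=cv2.cvtColor(img,cv2.COLOR_RGB2HSV);m=cv2.inRange(h,np.array(lo),np.array(hi))
    cs=cv2.findContours(m,cv2.RETR_EXTERNAL,cv2.CHAIN_APPROX_NONE)[0]
    return sorted([c for c in cs if cv2.contourArea(c)>amin],key=cv2.contourArea,reverse=True)
COL=dict(orange=((10,140,140),(22,255,255)),blue=((105,120,60),(125,255,255)),yellow=((23,130,120),(33,255,255)))
E
python3 - <<'E'
from h import *
d=pickle.load(open('d0.pkl','rb'));t=d['top'];s=d['scene']
for n,c in(('top',t),('scene',s)):
  for k,(lo,hi) in COL.items():
    for b in blobs(c['image'],lo,hi)[:4]:
      r=cv2.minAreaRect(b);M=cv2.moments(b);u=(M['m10']/M['m00'],M['m01']/M['m00'])
      print(n,k,cv2.contourArea(b),np.round(u,1),np.round(r[1],1),round(r[2],1),[np.round(onz(c,u,z)[:2]).tolist() for z in(0,85)])
k=.64
for nm,z,ps in(('tray',30,[(106,297),(205,290),(210,387),(110,395)]),('stand',6,[(493,315),(538,331),(529,367),(478,349)]),('dock',12,[(281,302),(407,273),(416,324),(292,353)]),('box',50,[(303,174),(367,174),(367,220),(303,220)])):
  q=np.array([onz(t,(p[0]*k,p[1]*k),z)[:2] for p in ps]);print(nm,q.round().tolist(),q.mean(0).round())
E
```

```text
top orange 196.5 [350.5 256.4] [19.3 11.9] 21.8 [[393.0, -390.0], [392.0, -369.0]]
top orange 187.0 [326.8 213.2] [12.5 17.1] 20.6 [[520.0, -324.0], [510.0, -308.0]]
top orange 126.0 [373.8 218.1] [13.9 11. ] 66.8 [[506.0, -464.0], [497.0, -438.0]]
top blue 125.5 [241.3 191.3] [ 6.5 23. ] 76.0 [[585.0, -68.0], [570.0, -70.0]]
top blue 81.0 [207.1 200.1] [21.   7.7] 80.5 [[557.0, 34.0], [544.0, 25.0]]
top yellow 51.0 [198.1 202.2] [27.6  3.2] 76.0 [[551.0, 60.0], [538.0, 49.0]]
scene orange 312.0 [171.2 222.8] [27.3 14.6] 74.1 [[475.0, -301.0], [524.0, -320.0]]
scene orange 242.5 [125.6 218.7] [14.3 21.1] 76.0 [[385.0, -388.0], [441.0, -400.0]]
scene orange 124.5 [125.  259.5] [11.2 15.2] 36.9 [[489.0, -453.0], [536.0, -460.0]]
scene orange 36.5 [371.2 186.5] [8.7 7.9] 9.5 [[741.0, 203.0], [769.0, 144.0]]
scene blue 181.5 [258.8 183.9] [ 8.7 25.8] 38.7 [[529.0, -36.0], [574.0, -76.0]]
scene blue 73.0 [278.7 160.2] [21.9 12. ] 27.9 [[502.0, 64.0], [549.0, 17.0]]
scene yellow 21.5 [284.8 152.6] [26.4  1.7] 29.1 [[492.0, 97.0], [540.0, 47.0]]
tray [[580.0, 439.0], [594.0, 255.0], [413.0, 235.0], [398.0, 417.0]] [496. 337.]
stand [[554.0, -290.0], [524.0, -375.0], [455.0, -356.0], [489.0, -261.0]] [ 505. -321.]
dock [[575.0, 114.0], [633.0, -126.0], [535.0, -143.0], [478.0, 90.0]] [555. -16.]
box [[817.0, 74.0], [818.0, -48.0], [727.0, -49.0], [726.0, 72.0]] [772.  12.]
```

```bash
cat >> h.py <<'E'
def plan(st,pos,yaw):
    "turn first (deg, current tool axes), then shift (cm, axes after the turn); tool x yaw in deg, pointing down"
    y=np.radians(yaw);X=np.array([np.cos(y),np.sin(y),0]);Z=np.array([0,0,-1.]);T=np.column_stack([X,np.cross(Z,X),Z])
    C=R.from_quat(st['ee_rot']).as_matrix()
    return R.from_matrix(C.T@T).as_rotvec(degrees=True).round(2),(T.T@(np.asarray(pos)-st['position'])/10).round(2)
E
python3 - <<'E'
from h import *
from bench import *
print(plan(read_state(),(512,-310,230),-109.5))
E
```

```text
(array([ 9.000e-02,  4.000e-02, -5.482e+01]), array([-38.91, -22.62,   1.15]))
```

servo_tool(rows=[[1,0,0,0,0,0,-7.8],[1,0,0,0,0,0,-7.8],[1,0,0,0,0,0,-7.8],[1,0,0,0,0,0,-7.8],[1,0,0,0,0,0,-7.8],[1,0,0,0,0,0,-7.8],[1,0,0,0,0,0,-8]])

```text
clock: 0.85
position: [168.9, -601.4, 241.8]
ee_rot: [-0.579, 0.815, 0.0, 0.0]
contact_force: [0.2, -0.4, -0.0]
gripper_width: 85.7
```

servo_tool(rows=[[1,-3.9,-2.26,0.1,0,0,0],[1,-3.9,-2.26,0.1,0,0,0],[1,-3.9,-2.26,0.1,0,0,0],[1,-3.9,-2.26,0.1,0,0,0],[1,-3.9,-2.26,0.1,0,0,0],[1,-3.9,-2.26,0.1,0,0,0],[1,-3.9,-2.26,0.1,0,0,0],[1,-3.9,-2.26,0.1,0,0,0],[1,-3.9,-2.26,0.1,0,0,0],[1,-3.8,-2.26,0.2,0,0,0],[1,0,0,0,0,0,0],[1,0,0,0,0,0,0]])

```text
clock: 2.05
position: [512.4, -309.6, 230.6]
ee_rot: [-0.578, 0.816, 0.001, -0.0]
contact_force: [-0.8, 0.4, -0.0]
gripper_width: 85.3
```

Run:
```python
from h import *
from bench import *
s=read_state();w=get_image('wrist');pickle.dump(w,open('w1.pkl','wb'))
print(s['clock'],s['position'],s['ee_rot'],s['joints'].round(2),np.round(w['extrinsics'],3).tolist(),plan(s,(512,-310,230),-109.5))
cv2.imwrite('pics/w1.png',cv2.resize(w['image'][...,::-1],(800,600),interpolation=cv2.INTER_CUBIC))
for b in blobs(w['image'],*COL['orange']): print(cv2.contourArea(b),cv2.approxPolyDP(b,3,True)[:,0].tolist())
```

```text
2.05 [ 512.3779267  -309.56514909  230.59413178] [-5.77850046e-01  8.16142602e-01  6.29782805e-04 -4.25002169e-04] [-0.27  0.35 -0.08 -0.   -1.15 -0.07] [[-0.943, -0.321, -0.085, 491.571], [0.333, -0.911, -0.245, -372.745], [0.001, -0.26, 0.966, 362.157], [0.0, 0.0, 0.0, 1.0]] (array([0.09, 0.  , 0.1 ]), array([0.05, 0.02, 0.06]))
2078.0 [[198, 10], [173, 32], [210, 73], [239, 47]]
1854.5 [[236, 154], [230, 165], [230, 196], [273, 199], [275, 165], [271, 156]]
1137.0 [[312, 54], [313, 98], [338, 100], [336, 57]]
```

View pics/w1.png

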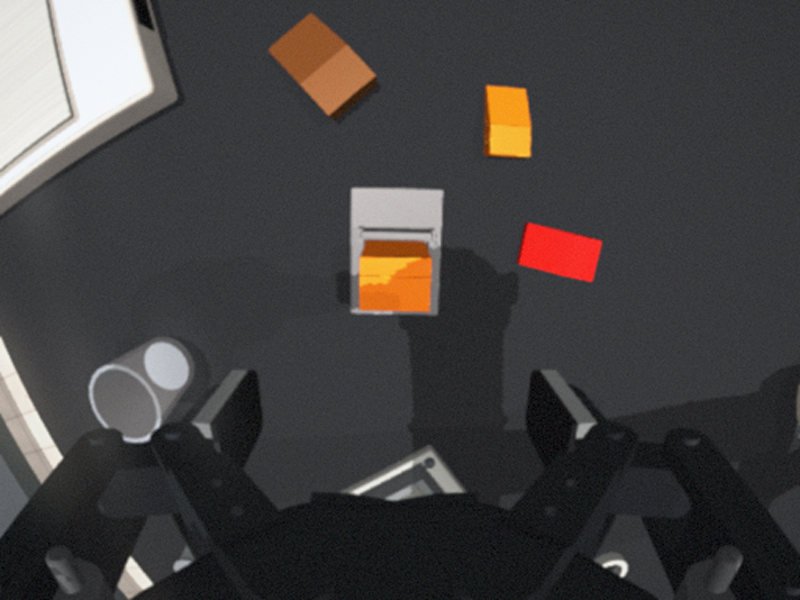

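The wrist view (image up is world -y) shows the wedge top at about (360-432, 255-312), with a darker side face above it at rows 240-255. The small orange, brown and red decoys are farther out. I now need to know which way its slope faces.

Run:
```python
from h import *
w=pickle.load(open('w1.pkl','rb'));k=.64
im=w['image']
cv2.imwrite('pics/w1c.png',cv2.resize(im[110:215,210:300,::-1],(630,735)[::1],interpolation=cv2.INTER_CUBIC))
for nm,z,ps in(('top',84,[(360,256),(432,256),(431,312),(360,312)]),('wall',36,[(360,228),(437,228),(437,240),(360,240)]),('plate',6,[(351,188),(443,189),(438,315),(351,313)])):
  q=np.array([onz(w,(p[0]*k,p[1]*k),z,True)[:2] for p in ps]);print(nm,q.round(1).tolist(),q.mean(0).round(1),[np.linalg.norm(q[i]-q[i-1]).round(1) for i in range(4)], 'ang',np.degrees(np.arctan2(*(q[2]+q[3]-q[0]-q[1])[::-1])).round(1))
q0=np.array([onz(w,(p[0]*k,p[1]*k),84,True) for p in[(360,256),(432,256),(431,312),(360,312)]])
yd=(q0[2]+q0[3]-q0[0]-q0[1]);yd/=np.linalg.norm(yd);c0=q0[:2].mean(0)
print('yd',yd)
# hypothesis A: back (vertical) at south edge;  B: front at south (overhang from z=52 down)
for z in(84,52,42,36): 
  p=c0.copy();p[2]=z;print('vert',z,proj(w,p,True)/k)
p=c0+yd*10;p[2]=36;print('slope',proj(w,p,True)/k)
```

```text
top [[525.5, -336.3], [484.2, -321.8], [495.9, -288.4], [537.8, -303.2]] [ 510.9 -312.4] [np.float64(35.4), np.float64(43.7), np.float64(35.4), np.float64(44.4)] ang 70.1
wall [[524.4, -348.9], [473.2, -330.9], [475.9, -322.8], [527.3, -340.9]] [ 500.2 -335.9] [np.float64(8.6), np.float64(54.2), np.float64(8.6), np.float64(54.5)] ang 70.7
plate [[523.3, -378.1], [457.5, -354.1], [492.6, -260.5], [557.8, -285.3]] [ 507.8 -319.5] [np.float64(98.9), np.float64(70.1), np.float64(100.0), np.float64(69.8)] ang 69.5
yd [3.39634371e-01 9.40557544e-01 8.03473132e-16]
vert 84 [396.01964194 255.90699261]
vert 52 [395.68629352 248.23683696]
vert 42 [395.59535248 246.14772649]
vert 36 [395.54338374 244.95454386]
slope [395.42503575 258.86179476]
```

View pics/w1c.png

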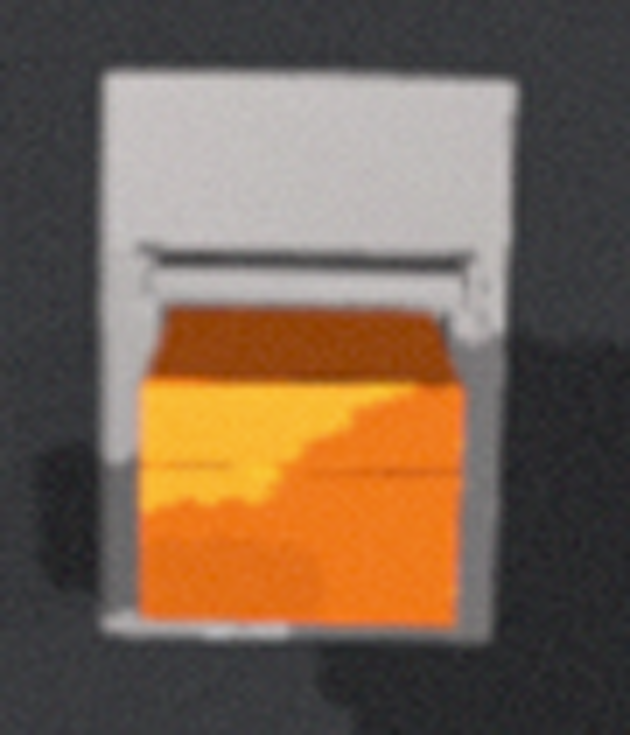

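The dark side face reaches down to the stand wall, so it is the vertical back and it faces world -y. That puts wedge y at yaw 70° with a lean of about 3°. Next, a close look at the dock while the hand is still empty.

Run:
```python
from h import *
from bench import *
print(plan(read_state(),(551,0,240),-76.5))
```

```text
(array([ 7.000e-02,  2.000e-02, -3.299e+01]), array([-29.26, -11.07,  -0.91]))
```

servo_tool(rows=[[1,0,0,0,0,0,-8.25],[1,0,0,0,0,0,-8.25],[1,0,0,0,0,0,-8.25],[1,0,0,0,0,0,-8.25],[1,-4.2,-1.6,-0.15,0,0,0],[1,-4.2,-1.6,-0.15,0,0,0],[1,-4.2,-1.6,-0.15,0,0,0],[1,-4.2,-1.6,-0.15,0,0,0],[1,-4.2,-1.6,-0.15,0,0,0],[1,-4.2,-1.6,-0.15,0,0,0],[1,-4.1,-1.5,0,0,0,0],[1,0,0,0,0,0,0]])

```text
clock: 3.3
position: [551.8, 2.9, 240.6]
ee_rot: [0.786, -0.618, 0.0, -0.001]
contact_force: [-0.8, -0.4, -0.1]
gripper_width: 85.7
```

Run:
```python
from h import *
from bench import *
s=read_state();w=get_image('wrist');pickle.dump(w,open('w2.pkl','wb'))
print(s['clock'],s['position'],s['joint_vel'].round(3))
cv2.imwrite('pics/w2.png',cv2.resize(w['image'][...,::-1],(800,600),interpolation=cv2.INTER_CUBIC))
for k in('blue','yellow'):
  for b in blobs(w['image'],*COL[k]): print(k,cv2.contourArea(b),cv2.approxPolyDP(b,2,True)[:,0].tolist())
```

```text
3.3 [551.76202172   2.89208683 240.6224306 ] [-0.065 -0.007 -0.017  0.01  -0.016  0.046]
blue 1371.5 [[241, 68], [241, 138], [259, 139], [259, 68]]
blue 1349.0 [[227, 183], [222, 196], [223, 217], [227, 217], [227, 208], [230, 204], [272, 203], [276, 207], [276, 216], [281, 215], [281, 196], [278, 194], [275, 181]]
yellow 103.5 [[214, 225], [215, 231], [229, 229], [227, 223]]
```

View pics/w2.png

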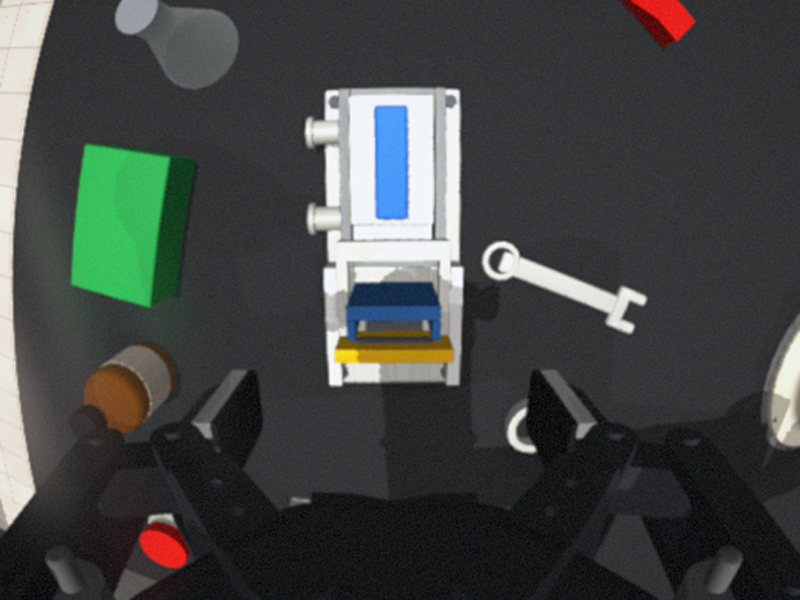

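The image shows the dock well (image up is dock -y, image left is dock +x): rib (375-408, 105-218), post U (347-440, 285-340), yellow plate at row 350. I'll fit the dock pose from these points.

Run:
```python
from h import *
w=pickle.load(open('w2.pkl','rb'));k=.64
pts=[((229.5,203.7),85,(25,42)),((272.5,203.2),85,(-25,42)),((325*k,89.5*k),12,(52,-120)),((461*k,90*k),12,(-52,-120)),((461*k,385*k),12,(-52,120)),((330*k,385*k),12,(52,120)),
((240.5,67.5),92,(10,-93)),((259.5,67.5),92,(-10,-93)),((259.5,139.5),92,(-10,-23)),((240.5,139),92,(10,-23))]
W=np.array([onz(w,p[0],p[1],True)[:2] for p in pts]);D=np.array([p[2] for p in pts],float)
def fit(i):
  a=D[i]-D[i].mean(0);b=W[i]-W[i].mean(0)
  th=np.arctan2((a[:,0]*b[:,1]-a[:,1]*b[:,0]).sum(),(a*b).sum());Q=np.array([[np.cos(th),-np.sin(th)],[np.sin(th),np.cos(th)]])
  t=W[i].mean(0)-Q@D[i].mean(0);print(np.degrees(th).round(2),t.round(1));print((W[i]-(D[i]@Q.T+t))@Q);return th,t
fit(list(range(6)));fit([0,1]);fit([2,3,4,5]);fit([6,7,8,9])
```

```text
13.99 [556.8 -15.5]
[[-2.09682111 -2.13787113]
 [ 4.41022494 -2.42645074]
 [ 0.03230847 -0.70567211]
 [-0.43947696  0.33769867]
 [-5.20176382  2.80926565]
 [ 3.29552848  2.12302967]]
14.37 [558.7 -17.4]
[[-3.25304434e+00 -2.39034459e-14]
 [ 3.25304434e+00 -4.40724125e-15]]
14.06 [555.9 -14.6]
[[ 0.45296049 -1.91472239]
 [-0.01738749 -0.73617868]
 [-4.46594162  1.74134716]
 [ 4.03036861  0.90955392]]
13.58 [558.9 -16.5]
[[-1.16428078  0.96157506]
 [ 1.23149849  0.96936428]
 [ 1.03271141 -0.7341023 ]
 [-1.09992912 -1.19683704]]
```

Run:
```python
from h import *
from bench import *
print(plan(read_state(),(511,-312.5,150),-110))
```

```text
(array([-1.00e-02,  1.00e-02,  3.36e+01]), array([30.85, -6.94,  9.05]))
```

servo_tool(rows=[[1,0,0,0,0,0,8.4],[1,0,0,0,0,0,8.4],[1,0,0,0,0,0,8.4],[1,0,0,0,0,0,8.4],[1,4.4,-1.0,1.3,0,0,0],[1,4.4,-1.0,1.3,0,0,0],[1,4.4,-1.0,1.3,0,0,0],[1,4.4,-1.0,1.3,0,0,0],[1,4.4,-1.0,1.3,0,0,0],[1,4.4,-1.0,1.3,0,0,0],[1,4.4,-1.0,1.2,0,0,0],[1,0,0,0,0,0,0]])

```text
clock: 4.55
position: [507.4, -318.9, 148.0]
ee_rot: [-0.569, 0.822, 0.002, -0.001]
contact_force: [0.1, -0.6, 0.0]
gripper_width: 85.8
```

Run:
```python
from h import *
from bench import *
s=read_state();print(s['position'],plan(s,(511,-312.5,62),-110))
```

```text
[ 507.42927751 -318.90008781  147.99754612] (array([ 0.24, -0.03, -0.66]), array([-0.72, -0.12,  8.6 ]))
```

servo_tool(rows=[[1,0,0,0,0,0,0],[1,0,0,0,0,0,0]])

```text
clock: 4.75
position: [510.8, -313.6, 150.8]
ee_rot: [-0.572, 0.82, -0.0, 0.0]
contact_force: [-0.7, 0.8, 0.8]
gripper_width: 85.5
```

Run:
```python
from h import *
from bench import *
s=read_state();print(s['position'],plan(s,(511,-312.5,62),-110))
```

```text
[ 510.7638731  -313.56621394  150.76784048] (array([-0.03, -0.  , -0.19]), array([-0.11,  0.01,  8.88]))
```

servo_tool(rows=[[1,-0.1,0,2.5,0,0,0],[1,0,0,2.5,0,0,0],[1,0,0,2.0,0,0,0],[1,0,0,1.2,0,0,0],[1,0,0,0.7,0,0,0],[0,0,0,0,0,0,0],[0,0,0,0,0,0,0],[0,0,0,0,0,0,0],[0,0,0,0,0,0,0],[0,0,0,0,0,0,0],[0,0,0,0,0,0,0]])

```text
clock: 5.85
position: [512.4, -312.3, 62.5]
ee_rot: [-0.573, 0.82, -0.001, 0.001]
contact_force: [-1.6, 1.7, 5.6]
gripper_width: 43.3
```

Gripped at 43.3 mm. I'll lift 100 mm straight up and look.

servo_tool(rows=[[0,0,0,-1,0,0,0],[0,0,0,-2,0,0,0],[0,0,0,-3,0,0,0],[0,0,0,-3,0,0,0],[0,0,0,-2,0,0,0],[0,0,0,-1,0,0,0],[0,0,0,0,0,0,0],[0,0,0,0,0,0,0]])

```text
clock: 6.65
position: [510.9, -311.7, 180.1]
ee_rot: [-0.573, 0.82, 0.001, -0.0]
contact_force: [-0.8, 0.0, -1.6]
gripper_width: 42.7
```

Run:
```python
from h import *
from bench import *
s=read_state();w=get_image('wrist');pickle.dump((s,w),open('w3.pkl','wb'))
print(s['clock'],s['position'],s['gripper_width'],s['contact_force'])
cv2.imwrite('pics/w3.png',cv2.resize(w['image'][130:290,170:340,::-1],(800,753),interpolation=cv2.INTER_CUBIC)[:600])
for b in blobs(w['image'],(5,120,60),(22,255,255)): print(cv2.contourArea(b),cv2.approxPolyDP(b,2,True)[:,0].tolist())
```

```text
6.65 [ 510.94772625 -311.68144511  180.06891901] 42.743418276551445 [-0.84332709  0.04292831 -1.6357226 ]
11264.5 [[220, 189], [198, 239], [204, 305], [300, 306], [305, 239], [288, 189]]
3148.5 [[181, 0], [157, 24], [200, 69], [206, 72], [236, 47], [235, 38], [194, 0]]
1729.0 [[318, 46], [317, 97], [351, 99], [352, 75], [347, 49]]
```

View pics/w3.png

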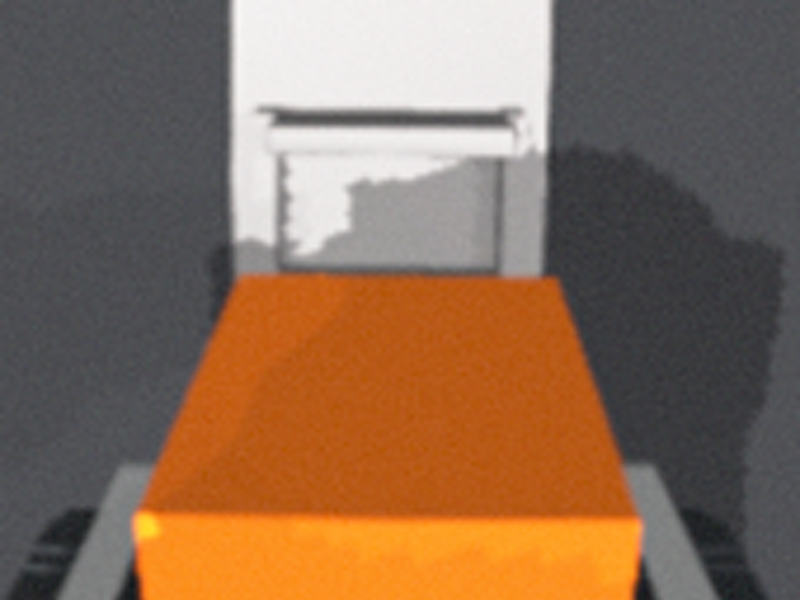

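Held firmly: the back face corners are at full-image pixels (220,189), (289,189), (306,239.5) and (199,239.5). I'll solve the wedge pose in the tool frame from the known 44 x 78 mm face.

```bash
cat > wp.py <<'E'
from h import *
def wedge_in_tool(s,w,px):
    # px: foot-left, foot-right, top-right, top-left (image). image left = wedge +x
    v=np.array([(lambda c:c)(ray({'mtx':w['mtx'],'extrinsics':np.eye(4)},p,True)[1]) for p in px]);n=np.column_stack([v[:,0]/-v[:,2],-v[:,1]/-v[:,2]])
    O=np.array([[22,-6,0],[-22,-6,0],[-22,-6,78],[22,-6,78.]])
    best=None
    for f in(cv2.SOLVEPNP_IPPE,):
        O2=np.column_stack([O[:,0],O[:,2]-39,np.zeros(4)])
        ok,rv,tv,e=cv2.solvePnPGeneric(O2,n[:,None],np.eye(3),None,flags=f)
        for r,t,ee in zip(rv,tv,e):
            Q=R.from_rotvec(r.ravel()).as_matrix();F=np.diag([1,-1,-1.])
            E=np.array(w['extrinsics']);Qw=E[:3,:3]@F@Q;tw=E[:3,:3]@F@t.ravel()+E[:3,3]
            wx,wz=Qw[:,0],Qw[:,1];wy=np.cross(wz,wx);o=tw-39*wz+6*wy
            T=R.from_quat(s['ee_rot']).as_matrix()
            print('err',ee*297,'origin',o.round(1),'wz',wz.round(3),'wy',wy.round(3),'| tool frame: origin',(T.T@(o-s['position'])).round(1),'wz',(T.T@wz).round(3),'wy',(T.T@wy).round(3))
E
python3 - <<'E'
from wp import *
s,w=pickle.load(open('w3.pkl','rb'))
wedge_in_tool(s,w,[(220.4,189.1),(289,189.1),(306,239.6),(198.7,239.4)])
E
```

```text
err [0.45199233] origin [ 505.7 -323.7  124.3] wz [0.028 0.006 1.   ] wy [ 0.338  0.941 -0.015] | tool frame: origin [13.1  0.7 55.8] wz [-0.016 -0.022 -1.   ] wy [-1.     0.006  0.016]
err [20.06506596] origin [ 494.  -358.6  219.3] wz [ 0.214  0.562 -0.799] wy [-0.274 -0.751 -0.601] | tool frame: origin [ 49.8  -0.2 -39.2] wz [-0.601 -0.01   0.799] wy [ 0.8   -0.002  0.601]
```

Run:
```python
from h import *
from bench import *
print(plan(read_state(),(544,44,170),-76))
```

```text
(array([  0.17,   0.08, -34.14]), array([-33.7 , -11.83,   0.96]))
```

servo_tool(rows=[[0,0,0,0,0,0,-6.8],[0,0,0,0,0,0,-6.8],[0,0,0,0,0,0,-6.8],[0,0,0,0,0,0,-6.8],[0,0,0,0,0,0,-6.9],[0,-2,-0.7,0,0,0,0],[0,-4,-1.4,0,0,0,0],[0,-4,-1.4,0,0,0,0],[0,-4,-1.4,0,0,0,0],[0,-4,-1.4,0,0,0,0],[0,-4,-1.4,0,0,0,0],[0,-4,-1.4,0,0,0,0]])

```text
clock: 7.9
position: [536.3, -36.2, 179.9]
ee_rot: [0.788, -0.616, -0.001, 0.001]
contact_force: [0.5, 0.4, -1.3]
gripper_width: 43.0
```

servo_tool(rows=[[0,-4,-1.4,0.3,0,0,0],[0,-2.7,-1.0,0.3,0,0,0],[0,-1,-0.3,0.2,0,0,0],[0,0,0,0,0,0,0],[0,0,0,0,0,0,0]])

```text
clock: 8.4
position: [544.2, 42.7, 172.5]
ee_rot: [0.788, -0.616, -0.001, 0.001]
contact_force: [-1.0, -0.9, -1.3]
gripper_width: 43.1
```

Run:
```python
from h import *
from bench import *
s=read_state();w=get_image('wrist');pickle.dump((s,w),open('w4.pkl','wb'))
print(s['clock'],s['position'],plan(s,(544,44,170),-76))
im=w['image'].copy()
cv2.imwrite('pics/w4.png',cv2.resize(im[100:260,170:340,::-1],(637,600),interpolation=cv2.INTER_CUBIC))
```

```text
8.4 [544.23738916  42.71695366 172.53198501] (array([ 0.12, -0.02, -0.03]), array([-0.13, -0.01,  0.25]))
```

View pics/w4.png

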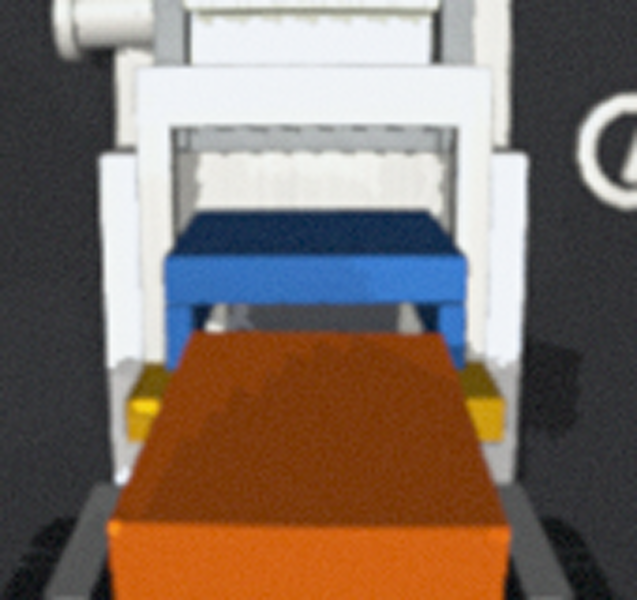

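The foot edge is at crop row 333 (x 187-463), in line with the post's notch (x about 191-438, row 302). I'll compute the offset.

Run:
```python
from wp import *
s,w=pickle.load(open('w4.pkl','rb'));k=170/637
f=lambda u,v:(170+u*k-.5,100+v*k-.5)
wedge_in_tool(s,w,[f(188,333),f(463,333),f(507,525),f(113,525)])
a=np.radians(14);dx=np.array([np.cos(a),np.sin(a)]);dy=np.array([-np.sin(a),np.cos(a)])
P={}
for n,u,v,z in(('footL',188,333,116.7),('footR',463,333,116.7),('outL',166,302,85),('outR',467,302,85),('inL',192,303,85),('inR',438,303,85),('sL',166,255,85),('sR',467,255,85)):
  p=onz(w,f(u,v),z,True)[:2];P[n]=p;print(n,p.round(1),'dock-axes',(p@dx).round(1),(p@dy).round(1))
```

```text
err [2.02480134] origin [545.4  27.8 119.5] wz [0.034 0.023 0.999] wy [-0.253  0.967 -0.014] | tool frame: origin [14.8  2.4 53.1] wz [-0.014 -0.036 -0.999] wy [-1.     0.012  0.014]
err [17.99808757] origin [555.4  -5.9 209.6] wz [-0.131  0.588 -0.798] wy [ 0.196 -0.773 -0.603] | tool frame: origin [ 49.9   1.  -37.1] wz [-0.603 -0.017  0.798] wy [ 0.798 -0.005  0.603]
footL [569.8  28.3] dock-axes 559.7 -110.4
footR [523.3  16.7] dock-axes 511.8 -110.4
outL [577.   31.5] dock-axes 567.5 -109.0
outR [517.8  16.9] dock-axes 506.5 -108.9
inL [571.8  30.5] dock-axes 562.2 -108.8
inR [523.6  18.5] dock-axes 512.5 -108.7
sL [579.1  22.1] dock-axes 567.2 -118.6
sR [520.5   7.6] dock-axes 506.8 -118.6
```

Run:
```python
from wp import *
s,w=pickle.load(open('w4.pkl','rb'))
for b in blobs(w['image'],(5,120,40),(17,255,255))[:1]: print(cv2.approxPolyDP(b,2,True)[:,0].tolist())
for b in blobs(w['image'],*COL['blue'])[:3]: print(cv2.contourArea(b),cv2.approxPolyDP(b,1.5,True)[:,0].tolist())
```

```text
[[222, 188], [198, 239], [204, 305], [299, 306], [305, 239], [287, 190]]
2359.0 [[242, 1], [240, 3], [240, 90], [243, 93], [263, 93], [266, 89], [266, 5], [264, 1]]
1881.0 [[214, 169], [215, 197], [223, 181], [278, 179], [286, 184], [293, 197], [293, 168], [283, 157], [223, 157]]
```

Run:
```python
from wp import *
s,w=pickle.load(open('w4.pkl','rb'))
a=np.radians(14);dx=np.array([np.cos(a),np.sin(a)]);dy=np.array([-np.sin(a),np.cos(a)])
for n,u,v,z in(('footL',220.2,188.9,116.7),('footR',288.7,189.1,116.7),('outL',213.6,168,85),('outR',293.7,168,85),('faceL',223,180.2,85),('faceR',283,180.2,85)):
  p=onz(w,(u,v),z,True)[:2];print(n,p.round(1),'dock-axes',(p@dx).round(1),(p@dy).round(1))
```

```text
footL [569.4  28.5] dock-axes 559.4 -110.1
footR [526.   17.9] dock-axes 514.7 -109.9
outL [579.2  22.5] dock-axes 567.4 -118.3
outR [520.7   8. ] dock-axes 507.2 -118.2
faceL [570.2  30. ] dock-axes 560.5 -108.9
faceR [526.1  19. ] dock-axes 515.1 -108.8
```

servo_tool(rows=[[0,-0.34,0,1,0,0,0],[0,0,0,1.5,0,0,0],[0,0,0,1.2,0,0,0],[0,0,0,0.7,0,0,0],[0,0,0,0.5,0,0,0],[0,0,0,0,0,0,0]])

```text
clock: 9.05
position: [544.1, 46.0, 124.1]
ee_rot: [0.788, -0.616, 0.0, 0.0]
contact_force: [0.6, -3.1, -1.3]
gripper_width: 43.3
```

servo_tool(rows=[[0,0,0,0.4,0,0,0],[0,0,0,0.4,0,0,0],[0,0,0,0.4,0,0,0],[0,0,0,0,0,0,0]])

```text
clock: 9.45
position: [545.3, 46.8, 113.2]
ee_rot: [0.788, -0.616, 0.001, -0.001]
contact_force: [2.1, -4.4, 2.0]
gripper_width: 43.3
```

servo_tool(rows=[[0,0,0,0.4,0,0,0],[0,0,0,0.4,0,0,0],[0,0.1,0,0.4,0,0,0],[0,0.1,0,0.3,0,0,0],[0,0,0,0,0,0,0],[0,0,0,0,0,0,0]])

```text
clock: 10.05
position: [545.6, 45.3, 98.6]
ee_rot: [0.788, -0.616, 0.001, -0.001]
contact_force: [0.6, -3.2, 5.8]
gripper_width: 43.3
```

servo_tool(rows=[[0,0.1,0,0.1,0,0,0],[0,0,0,0,0,0,0],[0,0,0,0,0,0,0]])

```text
clock: 10.35
position: [545.7, 44.9, 98.1]
ee_rot: [0.788, -0.616, 0.001, -0.002]
contact_force: [-0.9, 0.0, 8.4]
gripper_width: 42.9
```

servo_tool(rows=[[0.72,0,0,0,0,0,0],[0.72,0,0,0,0,0,0],[0.72,0,0,0,0,0,0],[0.72,0,0,0,0,0,0]])

```text
clock: 10.75
position: [544.4, 44.0, 95.9]
ee_rot: [0.788, -0.616, -0.0, 0.0]
contact_force: [-0.0, -0.2, 0.5]
gripper_width: 61.6
```

servo_tool(rows=[[0.75,0,0,-1,0,0,0],[0.75,0,0,-2,0,0,0],[0.75,0,0,-2,0,0,0],[0.75,0,0,-2,0,0,0],[0,0,0,0,0,0,0],[0,0,0,0,0,0,0]])

```text
clock: 11.35
position: [544.6, 43.9, 166.8]
ee_rot: [0.788, -0.616, 0.0, -0.001]
contact_force: [-0.5, -0.9, -0.9]
gripper_width: 35.8
```

Run:
```python
from h import *
from bench import *
s=read_state();w=get_image('wrist');pickle.dump((s,w),open('w5.pkl','wb'))
print(s['clock'],s['position'],s['gripper_width'],s['contact_force'])
im=w['image'].copy()
cv2.imwrite('pics/w5.png',cv2.resize(im[60:300,120:390,::-1],(675,600),interpolation=cv2.INTER_CUBIC))
for b in blobs(w['image'],(5,120,40),(22,255,255))[:2]: print(cv2.contourArea(b),cv2.approxPolyDP(b,2,True)[:,0].tolist())
```

```text
11.35 [544.64492892  43.94081868 166.79648386] 35.84961366479043 [-0.50088208 -0.86863571 -0.9123937 ]
4586.0 [[204, 224], [205, 227], [216, 230], [217, 242], [277, 243], [284, 242], [283, 235], [289, 228], [300, 228], [305, 232], [305, 221], [300, 212], [284, 205], [285, 191], [280, 182], [222, 182], [216, 192], [216, 210], [210, 211]]
1925.0 [[29, 222], [17, 228], [9, 251], [21, 261], [24, 274], [41, 276], [55, 266], [59, 259], [59, 250], [54, 237], [45, 226], [38, 222]]
```

View pics/w5.png

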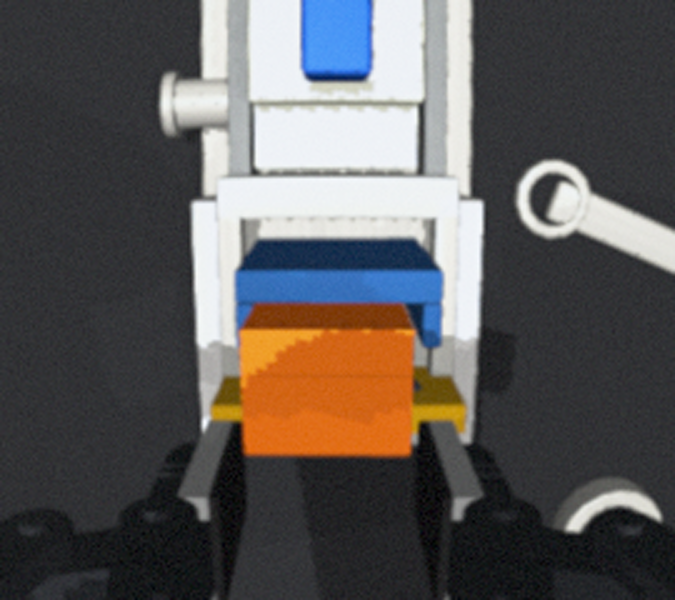

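The wedge stands in the pocket held by friction, its back on the post (wedge top at crop (240-413, 330-455)). Next I find the top's centre and press with shut fingers.

Run:
```python
from h import *
from bench import *
s,w=pickle.load(open('w5.pkl','rb'))
a=np.radians(14);dx=np.array([np.cos(a),np.sin(a)]);dy=np.array([-np.sin(a),np.cos(a)])
q=np.array([onz(w,p,118,True) for p in[(215.7,191.5),(285,191.5),(284.5,242),(216.5,242)]]);c=q.mean(0)
print(q.round(1),c, [(p[:2]@dx,p[:2]@dy) for p in q])
for n,u,v,z in(('postL',215,168,85),('postR',296.5,168,85),('noseL',207,132,56),('noseR',303,132,56)):
  p=onz(w,(u,v),z,True);print(n,p[:2].round(1),(p[:2]@dx).round(1),(p[:2]@dy).round(1))
s=read_state();c[2]=140;print(s['gripper_width'],plan(s,c,-76))
```

```text
[[572.1  30.3 118. ]
 [529.7  19.8 118. ]
 [520.5  53.3 118. ]
 [564.4  64.2 118. ]] [546.68345495  41.90637821 118.        ] [(np.float64(562.4149244592188), np.float64(-108.99415527485546)), (np.float64(518.7676645878387), np.float64(-108.95880325563809)), (np.float64(517.9225886856423), np.float64(-74.2054573827612)), (np.float64(563.2255839408837), np.float64(-74.21405623399667))]
postL [578.3  22.5] 566.6 -118.1
postR [520.4   8. ] 506.9 -118.1
noseL [593.7   0.6] 576.2 -143.0
noseR [517.6 -18.4] 497.8 -143.1
28.32935048127694 (array([ 0.04,  0.02, -0.03]), array([ 0.24, -0.2 ,  2.6 ]))
```

servo_tool(rows=[[0,0.24,-0.12,0,0,0,0],[0,0,0,1.2,0,0,0],[0,0,0,1.2,0,0,0],[0,0,0,0.7,0,0,0],[0,0,0,0.3,0,0,0],[0,0,0,0.2,0,0,0],[0,0,0,0,0,0,0]])

```text
clock: 12.1
position: [545.8, 41.3, 130.7]
ee_rot: [0.788, -0.616, -0.0, 0.001]
contact_force: [-3.1, -0.8, 4.5]
gripper_width: 0.1
```

servo_tool(rows=[[0,0,0,0.3,0,0,0],[0,0,0,0.3,0,0,0],[0,0,0,0.3,0,0,0],[0,0,0,0,0,0,0]])

```text
clock: 12.5
position: [545.9, 42.2, 122.6]
ee_rot: [0.788, -0.615, -0.0, 0.0]
contact_force: [-5.4, 2.1, 9.4]
gripper_width: -0.3
```

servo_tool(rows=[[0,0,0,0.25,0,0,0],[0,0,0,0.25,0,0,0],[0,0,0,0.25,0,0,0],[0,0,0,0,0,0,0]])

```text
clock: 12.9
position: [545.2, 42.1, 115.9]
ee_rot: [0.788, -0.615, -0.001, 0.001]
contact_force: [-8.8, 3.1, 14.9]
gripper_width: 0.0
```

servo_tool(rows=[[0,0,0,0.12,0,0,0],[0,0,0,0.12,0,0,0],[0,0,0,0.12,0,0,0],[0,0,0,0,0,0,0]])

```text
clock: 13.3
position: [545.1, 42.2, 113.2]
ee_rot: [0.788, -0.615, -0.001, 0.001]
contact_force: [-11.0, 4.0, 19.3]
gripper_width: 0.1
```

servo_tool(rows=[[0,0,0.1,0.1,0,0,0],[0,0,0.1,0.1,0,0,0],[0,0,0,0,0,0,0]])

```text
clock: 13.6
position: [544.8, 42.3, 110.5]
ee_rot: [0.788, -0.615, 0.001, -0.001]
contact_force: [-5.8, 4.4, 11.8]
gripper_width: 0.2
```

servo_tool(rows=[[0,0,0,0.12,0,0,0],[0,0,0,0.12,0,0,0],[0,0,0,0,0,0,0]])

```text
clock: 13.9
position: [544.8, 42.3, 107.7]
ee_rot: [0.788, -0.615, 0.0, -0.001]
contact_force: [-4.7, 3.6, 11.2]
gripper_width: -0.2
```

servo_tool(rows=[[0,0,0,0.1,0,0,0],[0,0,0,0.1,0,0,0],[0,0,0,0,0,0,0]])

```text
clock: 14.2
position: [544.8, 42.3, 105.7]
ee_rot: [0.788, -0.615, 0.0, -0.001]
contact_force: [-5.5, 3.4, 10.7]
gripper_width: 0.1
```

servo_tool(rows=[[0,0,0,0.1,0,0,0],[0,0,0,0.1,0,0,0],[0,0,0,0,0,0,0]])

```text
clock: 14.5
position: [544.8, 42.3, 104.7]
ee_rot: [0.788, -0.615, 0.0, -0.001]
contact_force: [-6.8, 3.9, 16.8]
gripper_width: 0.2
```

Only 1 mm of travel for a 2 mm command, and the force jumped: this looks like the stop. I'll press a little more to confirm.

servo_tool(rows=[[0,0,0,0.1,0,0,0],[0,0,0,0,0,0,0]])

```text
clock: 14.7
position: [544.9, 42.3, 104.7]
ee_rot: [0.789, -0.615, 0.001, -0.001]
contact_force: [-9.9, 5.2, 22.4]
gripper_width: 0.1
```

servo_tool(rows=[[0,0,0,0.1,0,0,0],[0,0,0,0,0,0,0]])

```text
clock: 14.9
position: [544.9, 42.3, 104.6]
ee_rot: [0.789, -0.615, 0.001, -0.001]
contact_force: [-11.3, 4.6, 27.5]
gripper_width: 0.2
```

servo_tool(rows=[[0,0,0,0.1,0,0,0],[0,0,0,0,0,0,0]])

```text
clock: 15.1
position: [544.9, 42.3, 104.6]
ee_rot: [0.789, -0.615, 0.001, -0.001]
contact_force: [-13.5, 5.8, 32.7]
gripper_width: 0.1
```

Dead stop: three more 1 mm commands moved it 0.1 mm while the force rose to 33 N. The foot is about 3.6 mm above the pocket floor. I'll rise and look over the dock.

servo_tool(rows=[[0,0,0,-0.5,0,0,0],[0,0,0,-1,0,0,0],[0,0,0,-2.5,0,0,0],[0,0,0,-3,0,0,0],[0,0,0,-3,0,0,0],[0,2,0,-1.5,0,0,0],[0.4,3,0,0,0,0,0],[0.5,0,0,0,0,0,0],[0.5,0,0,0,0,0,0]])

```text
clock: 16.0
position: [556.4, -7.7, 213.3]
ee_rot: [0.787, -0.616, -0.0, 0.0]
contact_force: [-0.2, -0.4, -0.3]
gripper_width: 42.0
```

Run:
```python
from h import *
from bench import *
s=read_state();w=get_image('wrist');pickle.dump((s,w),open('w6.pkl','wb'))
print(s['clock'],s['position'],s['gripper_width'],s['contact_force'])
im=w['image'].copy()
cv2.imwrite('pics/w6.png',cv2.resize(im[20:270,110:380,::-1],(648,600),interpolation=cv2.INTER_CUBIC))
for k in((5,120,40),(22,255,255)),COL['blue']:
 for b in blobs(w['image'],*k,100)[:3]: print(cv2.contourArea(b),cv2.approxPolyDP(b,2,True)[:,0].tolist())
```

```text
16.0 [556.37953584  -7.73504929 213.30280493] 41.99188511953828 [-0.20042014 -0.37850865 -0.27315553]
2502.5 [[213, 260], [225, 258], [233, 264], [228, 269], [215, 268], [213, 265], [213, 268], [293, 267], [292, 253], [289, 249], [273, 243], [272, 226], [228, 226], [227, 242], [223, 249], [217, 249]]
1372.5 [[59, 250], [46, 261], [45, 277], [56, 282], [60, 294], [75, 294], [86, 283], [86, 268], [73, 252]]
110.0 [[80, 233], [97, 243], [103, 253], [104, 263], [106, 253], [101, 242], [89, 233]]
1691.0 [[242, 76], [242, 154], [261, 155], [263, 77]]
1525.5 [[226, 201], [222, 214], [223, 238], [226, 224], [277, 224], [280, 236], [284, 237], [285, 215], [279, 200]]
```

View pics/w6.png

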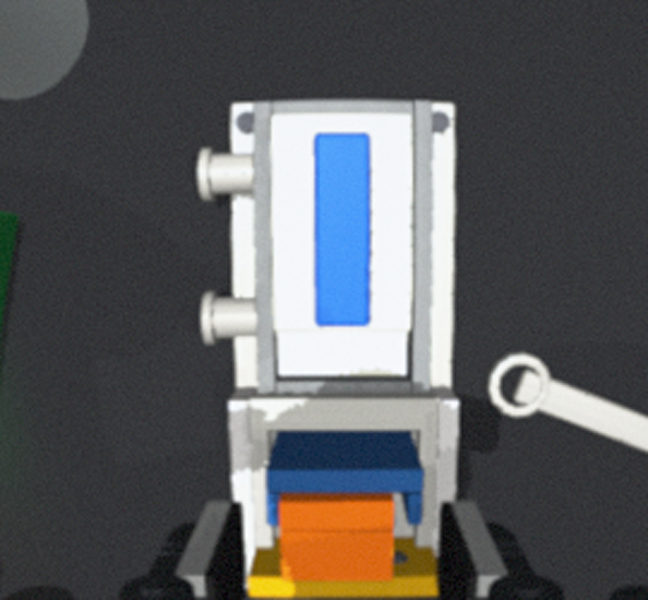

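The bolt is open: a gap shows between the ledge (ends at crop row 375) and the nose edge (row about 395). I'll check the opening and measure the rib.

Run:
```python
from h import *
from bench import *
s,w=pickle.load(open('w6.pkl','rb'))
a=np.radians(14);dx=np.array([np.cos(a),np.sin(a)]);dy=np.array([-np.sin(a),np.cos(a)])
f=lambda u,v:(110+u/2.4-.5,20+v/2.4-.5)
D0=np.array([558.5,-16.6])
for n,p,z in(('nose',f(345,399),56),('postfaceL',f(270,490),85),('postfaceR',f(421,490),85),('ledge',f(342,376),42),('wTbackL',f(279,527),93.6),('wTbackR',f(395,527),93.6),('wTfrL',f(281,578),93.6),('wTfrR',f(393,580),93.6)):
  p=onz(w,p,z,True)[:2];print(n,p.round(1),((p-D0)@dx).round(1),((p-D0)@dy).round(1))
q=np.array([onz(w,p,92,True) for p in[(241.5,75.5),(263,76),(261.5,155),(241.5,154.5)]]);c=q.mean(0)
print(q.round(1),c,[np.linalg.norm(q[i]-q[i-1]).round(1) for i in range(4)])
g=c.copy();g[:2]+=3*dy;g[2]=130;print(g,plan(read_state(),g,-76))
```

```text
nose [554.6  -5.5] -1.0 11.7
postfaceL [576.1  30.2] 28.4 41.1
postfaceR [518.9  16.1] -30.5 41.3
ledge [557.5 -11.8] 0.2 4.9
wTbackL [569.5  40.9] 24.6 53.1
wTbackR [526.2  30.2] -20.0 53.2
wTfrL [564.1  62.5] 24.6 75.4
wTfrR [520.8  52.7] -19.8 76.4
[[ 589.4 -103.8   92. ]
 [ 571.8 -107.7   92. ]
 [ 556.6  -41.8   92. ]
 [ 573.4  -38.1   92. ]] [572.7953615  -72.88445064  92.        ] [np.float64(67.6), np.float64(18.0), np.float64(67.6), np.float64(17.1)]
[572.06959582 -69.97356346 130.        ] (array([ 0.07,  0.01, -0.05]), array([ 6.47, -0.02,  8.32]))
```

servo_tool(rows=[[0.5,2,0,1,0,0,0],[0.5,2.5,0,2,0,0,0],[0.5,1.5,0,2.5,0,0,0],[0.5,0.47,0,2.5,0,0,0],[0.5,0,0,2,0,0,0],[0.5,0,0,0.6,0,0,0],[0.5,0,0,0,0,0,0],[0.5,0,0,0,0,0,0]])

```text
clock: 16.85
position: [573.0, -69.4, 108.7]
ee_rot: [0.788, -0.615, 0.001, -0.0]
contact_force: [-0.0, 0.1, -0.1]
gripper_width: 42.6
```

Run:
```python
from h import *
from bench import *
s=read_state();print(s['position'],s['contact_force'],plan(s,(572,-70,76),-76))
```

```text
[572.95876579 -69.43641686 108.71973394] [-0.00779763  0.09566545 -0.14829499] (array([-0.08, -0.03,  0.05]), array([0.03, 0.11, 3.27]))
```

servo_tool(rows=[[0.5,0,0.08,1,0,0,0],[0.5,0,0,1,0,0,0],[0.5,0,0,0.8,0,0,0],[0.5,0,0,0.45,0,0,0],[0.5,0,0,0,0,0,0],[0,0,0,0,0,0,0],[0,0,0,0,0,0,0],[0,0,0,0,0,0,0],[0,0,0,0,0,0,0],[0,0,0,0,0,0,0]])

```text
clock: 17.85
position: [571.5, -70.2, 75.7]
ee_rot: [0.788, -0.616, 0.0, -0.0]
contact_force: [-0.0, -0.6, 0.5]
gripper_width: 19.0
```

Gripped at 19 mm on the rib with no reaction force. I'll lift gently and watch the force.

servo_tool(rows=[[0,0,0,-0.3,0,0,0],[0,0,0,-0.4,0,0,0],[0,0,0,-0.4,0,0,0],[0,0,0,0,0,0,0]])

```text
clock: 18.25
position: [571.8, -70.1, 86.8]
ee_rot: [0.788, -0.616, 0.0, -0.0]
contact_force: [-0.3, 0.4, -4.1]
gripper_width: 19.0
```

servo_tool(rows=[[0,0,0,-0.5,0,0,0],[0,0,0,-0.7,0,0,0],[0,0,0,-0.7,0,0,0],[0,0,0,0,0,0,0]])

```text
clock: 18.65
position: [572.5, -70.1, 106.9]
ee_rot: [0.788, -0.616, 0.001, -0.001]
contact_force: [0.9, -0.2, -3.3]
gripper_width: 19.0
```

servo_tool(rows=[[0,0,0,-1.5,0,0,0],[0,0,0,-3,0,0,0],[0,0,0,-3,0,0,0],[0,0,0,-2.5,0,0,0],[0,0,0,-1,0,0,0],[0,0,0,0,0,0,4.8],[0,0,0,0,0,0,4.8],[0,0,0,0,0,0,0]])

```text
clock: 19.45
position: [570.7, -70.1, 214.2]
ee_rot: [0.734, -0.68, -0.001, 0.001]
contact_force: [1.0, 0.6, -4.1]
gripper_width: 19.4
```

Run:
```python
from h import *
from bench import *
s=read_state();print(s['position'],s['gripper_width'],plan(s,(496,332,150),-85.6))
```

```text
[570.69661451 -70.08700704 214.24431476] 19.351616570491302 (array([ 0.11,  0.03, -0.02]), array([-40.66,   4.36,   6.42]))
```

servo_tool(rows=[[0,-2,0.2,0,0,0,0],[0,-3.5,0.4,0,0,0,0],[0,-4,0.4,0,0,0,0],[0,-4,0.4,0,0,0,0],[0,-4,0.4,0,0,0,0],[0,-4,0.4,0,0,0,0],[0,-4,0.4,0,0,0,0],[0,-4,0.5,0,0,0,0],[0,-4,0.5,0,0,0,0],[0,-3.7,0.4,0,0,0,0],[0,-2.3,0.25,0,0,0,0],[0,-1.1,0.1,0,0,0,0]])

```text
clock: 20.65
position: [496.1, 333.2, 214.2]
ee_rot: [0.735, -0.678, -0.0, 0.001]
contact_force: [0.3, 0.6, -4.4]
gripper_width: 18.9
```

servo_tool(rows=[[0,0,0,0,0,0,0],[0,0,0,0,0,0,0]])

```text
clock: 20.85
position: [496.8, 330.4, 214.7]
ee_rot: [0.734, -0.679, 0.0, 0.001]
contact_force: [0.0, 0.4, -4.8]
gripper_width: 19.1
```

Run:
```python
from h import *
from bench import *
s=read_state();w=get_image('wrist');pickle.dump((s,w),open('w7.pkl','wb'))
print(s['clock'],s['position'],s['gripper_width'],plan(s,(496,332,90),-85.6))
cv2.imwrite('pics/w7.png',cv2.resize(w['image'][...,::-1],(800,600),interpolation=cv2.INTER_CUBIC))
```

```text
20.85 [496.83385348 330.39257884 214.70948308] 19.074018605526216 (array([ 0.08, -0.07, -0.  ]), array([-0.17,  0.07, 12.47]))
```

View pics/w7.png

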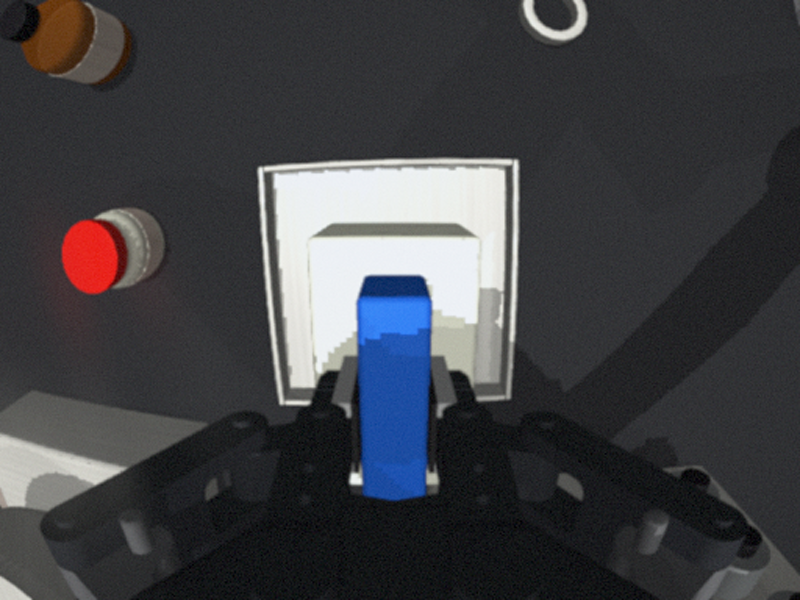

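The cassette hangs level over the tray (rim corners at (260,168), (518,160), (512,398) and (280,405)). I'll refine the tray centre from these.

Run:
```python
from h import *
s,w=pickle.load(open('w7.pkl','rb'))
q=np.array([onz(w,(u*.64,v*.64),30,True)[:2] for u,v in[(260,167),(518,160),(512,398),(280,405)]]);print(q.round(1),q.mean(0),[np.linalg.norm(q[i]-q[i-1]).round() for i in range(4)])
c=q.mean(0);print(plan(s,(c[0],c[1]-5,90),-85.6))
```

```text
[[595.  258.9]
 [418.3 240.7]
 [398.3 417.8]
 [577.7 437.4]] [497.31246865 338.71930375] [np.float64(179.0), np.float64(178.0), np.float64(178.0), np.float64(180.0)]
(array([ 0.08, -0.07, -0.  ]), array([-0.33, -0.07, 12.47]))
```

servo_tool(rows=[[0,-0.3,0,1.5,0,0,0],[0,0,0,3,0,0,0],[0,0,0,3,0,0,0],[0,0,0,3,0,0,0],[0,0,0,2,0,0,0],[0,0,0,0.9,0,0,0],[0,0,0,0.3,0,0,0],[0,0,0,0,0,0,0],[0,0,0,0,0,0,0]])

```text
clock: 21.8
position: [497.6, 334.8, 79.8]
ee_rot: [0.734, -0.679, 0.0, -0.001]
contact_force: [-0.6, -0.7, -3.9]
gripper_width: 18.9
```

servo_tool(rows=[[0,0,0,0.3,0,0,0],[0,0,0,0.3,0,0,0],[0,0,0,0.1,0,0,0],[0,0,0,0,0,0,0],[0,0,0,0,0,0,0]])

```text
clock: 22.3
position: [496.8, 334.4, 71.3]
ee_rot: [0.734, -0.679, 0.0, -0.0]
contact_force: [0.3, 0.6, -3.7]
gripper_width: 19.2
```

servo_tool(rows=[[0,0,0,0.1,0,0,0],[0,0,0,0.1,0,0,0],[0,0,0,0.1,0,0,0],[0,0,0,0,0,0,0]])

```text
clock: 22.7
position: [496.7, 334.2, 68.1]
ee_rot: [0.734, -0.68, -0.0, 0.0]
contact_force: [-0.1, 0.2, -4.0]
gripper_width: 19.3
```

servo_tool(rows=[[0,0,0,0.1,0,0,0],[0,0,0,0,0,0,0]])

```text
clock: 22.9
position: [496.8, 334.4, 67.7]
ee_rot: [0.734, -0.679, 0.0, -0.0]
contact_force: [-2.2, -0.6, -0.5]
gripper_width: 19.1
```

Contact felt: the weight came off at 67.7 mm, which is the expected height. A touch lower, then release and rise.

servo_tool(rows=[[0,0,0,0.05,0,0,0],[0,0,0,0,0,0,0],[0.5,0,0,0,0,0,0],[0.5,0,0,0,0,0,0],[0.5,0,0,0,0,0,0],[0.5,0,0,-1,0,0,0],[0.5,0,0,-3,0,0,0],[0.5,0,0,-4,0,0,0],[0.5,0,0,-4,0,0,0],[0.5,0,0,-2,0,0,0],[0.5,0,0,0,0,0,0],[0.5,0,0,0,0,0,0]])

```text
clock: 24.1
position: [496.6, 334.3, 207.3]
ee_rot: [0.734, -0.68, -0.0, -0.001]
contact_force: [0.4, -0.7, -0.9]
gripper_width: 42.6
```

Run:
```python
from h import *
from bench import *
s=read_state();print(s['clock'],s['position'],s['contact_force'],s['gripper_width'])
w=get_image('wrist');t=get_image('scene')
pickle.dump((s,w,t),open('w8.pkl','wb'))
a=cv2.resize(w['image'][60:330,130:370],(533,600));b=cv2.resize(t['image'][60:280,110:400],(791,600),interpolation=cv2.INTER_CUBIC)
o=np.zeros((600,800,3),np.uint8);o[:355,:]=0
b2=cv2.resize(t['image'][70:230,210:400],(475,400),interpolation=cv2.INTER_CUBIC);a2=cv2.resize(w['image'][60:330,130:370],(320,360))
o[:400,:475]=b2;o[:360,478:798]=a2
cv2.imwrite('pics/f.png',o[:400,:,::-1])
```

```text
24.1 [496.57585901 334.28202615 207.32285416] [ 0.43589549 -0.72161748 -0.90352638] 42.56203502293424
```

View pics/f.png

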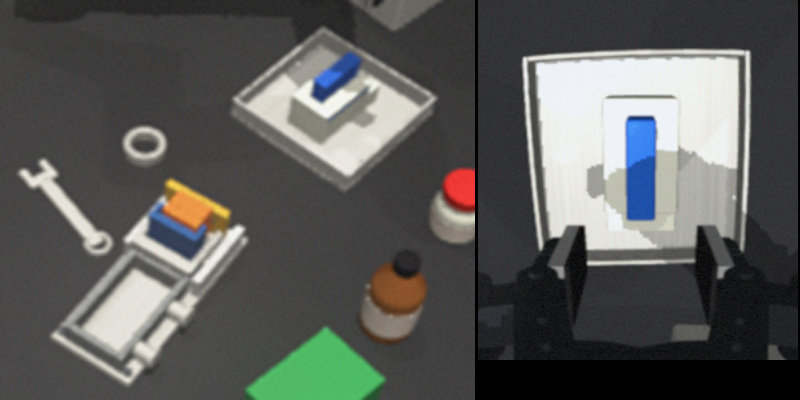

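The scene view shows the nest empty, the wedge in its pocket with the bolt open, and the cassette upright and flat inside the tray. The spanner, clamp ring, jar, bottle and green box, which are in this crop, look undisturbed. Nothing touches the robot, so I'm handing in.

```bash
python3 -c "
from bench import *
print(job_done())"
```

```text
the job is handed in; nothing more can be done
None
```

I put the wedge into the pocket, pressed it home, then lifted the cassette out and set it down in the tray. The job was handed in at about 24 s on the robot's clock, and no verdict was reported.

- **Wedge:** I gripped it by its sides, let go with the foot about 30 mm above the pocket floor, and pressed the rest from the top with shut fingers. It stopped dead with the foot about 3.6 mm above the floor: three more 1 mm commands moved it only 0.1 mm while the force rose to 33 N.
- **Bolt:** a picture taken after the press, with the hand clear, put the bolt at about 17.7 mm open, against 17 mm expected, so the wedge alone was holding it.
- **Cassette:** during the lift the force stayed at the cassette's own weight, about 4 N, so it did not catch on the bolt. I lowered it in 1 mm steps until the weight came off, at the expected tray-floor height, and only then let go.
- **Last picture:** the nest is empty, the wedge and bolt are in place, and the cassette stands upright in the middle of the tray. The spanner, clamp ring, jar, bottle and green box look undisturbed. The flask and beaker were outside that crop, and the arm did not go near them after the first pictures.

**What disagreed:** the wedge sits about 3 mm to one side in the pocket, right at its 3 mm of play, and the tool felt up to about 13 N sideways while pressing. I did not see its foot directly, so "fully home" rests on the dead stop and the bolt opening.

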